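# Sweep the mortar chips off the board

## Robot

A 7-joint arm with a two-finger parallel gripper is mounted at the origin on the work surface. World frame = base frame: x ahead of the robot, y to its left, z up, the work surface at z = 0. Lengths are in m, angles in degrees, forces in N, time in s.
With the tool pointing down it reaches from about 0.35 to 0.9 m from the base axis. Payload 8.1 kg.
Tool frame: the origin (TCP) lies between the finger pads; the fingertips stand manip.tcp_to_tips ahead of it and the grasp point (between the pads) is the TCP (manip.tcp_to_tips is the distance from the TCP to the fingertips, in m); z points along the fingers, y is the line along which they close (so a half turn about z gives the same grasp; the last joint's range is limited). The gripper opens to 92 mm and grips with 3 to 60 N. Pads are 19 mm wide; open, the fingers measure 130 mm over their backs; the gripper's body (75 mm by 190 mm) begins 47 mm behind the grasp point.
Start: joints at [68.319, 24.895, 1.432, 90.138, -0.665, 64.973, -4.303], TCP at [0.17, -0.601, 0.213] pointing down, gripper open.
Joint ranges: [-149.89, 149.89], [-25.12, 119.58], [-72.63, 75.52], [4.76, 147.25], [-75.54, 255.54], [6.69, 114.76], [-157.13, 157.13]. Speed limits (degrees/s): [127.2, 127.2, 172.46, 172.46, 180, 180, 180].

## Interface

Orientations are given as [roll, pitch, yaw] about the fixed x, y, z axes, in that order (R = Rz(yaw) Ry(pitch) Rx(roll)).
In Python, from rig import manip gives the robot as it stands. The module is installed in compiled form; this text tells all that it offers.
- The arm moves only by the tool servo_tool, never from a script. Its argument "plan" is a list of rows, each an object of numbers: "x", "y", "z": the shift along the tool's x, y, z normalised to -1 to 1, where 1 is 0.15 m; "yaw": the turn about the tool's z normalised to -1 to 1, where 1 is 30 degrees. A call has 1 to 5 rows; each row shifts and turns the commanded pose from where the row before left it, along the tool's axes as they then stand; what a row does not reach is not made up. A row lasts 1/10 s, in which the tool goes at most 50 mm and 8.59 degrees, less where a joint would pass 70% of its speed; a pose out of reach is approached as far as the arm can. A call with a number of a shift or a turn outside -1 to 1 is refused whole. A call with a gripper value outside its range is refused whole. "claw" is the opening, from 0 (shut) to 1 (fully open), set as the call begins (left out, the last holds). The fingers move at their own pace and stop on an object; "grip_force" is the grip in N (left out, the last holds). Time passes only in rows, so rows that do not move let the fingers close. It gives the time, the measured TCP pose, the force, the opening and the grip force at its end, in the units of the state.
- manip.get_obs(): the state, without advancing time (a new reading comes with each control period).
- manip.snapshot(name): name is "scene" or "top"; returns the picture (420x560x3 uint8, red, green, blue); there is no depth.
- manip.calibration(name): a dict with "fx", "fy", "cx", "cy" (pixels), "camera_from_world" (4x4, takes a point from world to camera coordinates). Camera axes: x right, y down, z forward; pixel columns grow to the right and rows downward; lengths in m; the calibration is good to about 2 mm. A picture is of the moment at which its call begins. calibration takes no time and is no camera call.
- manip.sign_off(): hands the job in; it is judged then, once.
The state is a dict: "t": time; "joints": joint angles; "qd": joint speeds; "joint_efforts": joint torques, N m; "position": TCP position; "tcp_rot": TCP orientation; "wrist_force": force on the tool from outside, world axes, zero at the start; "ft_torque": the same for the moment, N m; "grip_width": opening from 0.0 (shut) to 1.0 (fully open); "grip_force": force on a finger pad.
Only numpy, scipy, OpenCV 4.12 (cv2) and the standard library are available. Lean on these libraries where they do the work, as an engineer would, in place of code of your own. Each camera call takes 0.05 s, during which the arm holds its last target. There are 200 camera calls.

## Task

Take the scraper block by its rib and sweep all five mortar chips off the board into the empty steel dust tray at its end, pushing them with the block and never touching them with the gripper. Keep hold of the block until every chip is in the tray, then stand it flat on its foot on the cleared board, inside the rims, and let go. Leave the paint tin alone.

Things in the scene. Friction and masses are not known exactly. Their poses are not given: they have to be found in the camera images.
- scraper: Wooden scraper block, loose, 0.25 kg: a flat foot 110 (its x) x 50 (its y) x 20 mm high with steel edges along its two long sides, and on the foot an upright rib to hold it by, 85 (x) x 24 (y) mm, centred, from 20 to 66 mm above the underside. Origin: centre of the underside; z up. It starts on its foot on the table, to the left or right of the board.
- board: Mortar board, fixed: a plywood panel 224 (its x) x 250 (its y) mm whose top face is 54 mm above the table. Rims 12 mm wide stand 8 mm above the top face along its near and far sides (-x and +x), leaving 200 mm clear between them; its two ends (-y and +y) have no rim. Origin: centre of the underside, on the table; z up.
- tray: Dust tray, fixed: an empty open sheet-steel tray 220 (its x) x 95 (its y) x 40 mm high, walls 3 mm, standing against one end of the board (left or right), 3 mm from it and square with it. Origin: centre of the underside, on the table; z up.
- drawer: Dark wooden drawer holding brass window fittings, fixed, 220 x 95 x 44 mm high, standing against the other end of the board. Not a place for chips. Origin: centre of the underside.
- tin: Closed paint tin, loose, 80 mm across and 100 mm high, on the table on the side of the board where the scraper block is not. Bystander. Origin: centre of the underside.
- chip1: Grey mortar chip, loose, an irregular flat lump about 26 x 19 x 12 mm, 10 to 17 g, lying on the board. Origin: centre of the face it starts on.
- chip2: Grey mortar chip, loose, an irregular flat lump about 22 x 20 x 14 mm, 10 to 17 g, lying on the board. Origin: centre of the face it starts on.
- chip3: Grey mortar chip, loose, an irregular flat lump about 28 x 16 x 11 mm, 10 to 17 g, lying on the board. Origin: centre of the face it starts on.
- chip4: Grey mortar chip, loose, an irregular flat lump about 24 x 18 x 13 mm, 10 to 17 g, lying on the board. Origin: centre of the face it starts on.
- chip5: Grey mortar chip, loose, an irregular flat lump about 20 x 20 x 11 mm, 10 to 17 g, lying on the board. Origin: centre of the face it starts on.

How it is judged (in metres and radians):
On the way, in this order (a step that is already met when the one before it is completed fails the run):
1. the scraper block is held in the fingers, lifted off the table (contact force between the fingers and scraper above 1 N and height (world z) of scraper above 0.02 m), for 0.2 s.
2. all five chips lie in the dust tray while the fingers still hold the scraper block (contact force between the fingers and scraper above 1 N and x of chip1 in the frame of tray between -0.11 and 0.11 m and y of chip1 in the frame of tray between -0.0475 and 0.0475 m and z of chip1 in the frame of tray between -0.005 and 0.04 m and x of chip2 in the frame of tray between -0.11 and 0.11 m and y of chip2 in the frame of tray between -0.0475 and 0.0475 m and z of chip2 in the frame of tray between -0.005 and 0.04 m and x of chip3 in the frame of tray between -0.11 and 0.11 m and y of chip3 in the frame of tray between -0.0475 and 0.0475 m and z of chip3 in the frame of tray between -0.005 and 0.04 m and x of chip4 in the frame of tray between -0.11 and 0.11 m and y of chip4 in the frame of tray between -0.0475 and 0.0475 m and z of chip4 in the frame of tray between -0.005 and 0.04 m and x of chip5 in the frame of tray between -0.11 and 0.11 m and y of chip5 in the frame of tray between -0.0475 and 0.0475 m and z of chip5 in the frame of tray between -0.005 and 0.04 m), for 0.2 s.
At the end, for the whole second after the job is handed in: All five chips lie at rest inside the dust tray (within its outline and below its 40 mm rim), and the released scraper block stands at rest on its foot on the board's top face, inside the rims: its centre over the panel, its underside within 6 mm of the top face, its tilt under 0.1 rad (x of chip1 in the frame of tray between -0.11 and 0.11 m and y of chip1 in the frame of tray between -0.0475 and 0.0475 m and z of chip1 in the frame of tray between -0.005 and 0.04 m and x of chip2 in the frame of tray between -0.11 and 0.11 m and y of chip2 in the frame of tray between -0.0475 and 0.0475 m and z of chip2 in the frame of tray between -0.005 and 0.04 m and x of chip3 in the frame of tray between -0.11 and 0.11 m and y of chip3 in the frame of tray between -0.0475 and 0.0475 m and z of chip3 in the frame of tray between -0.005 and 0.04 m and x of chip4 in the frame of tray between -0.11 and 0.11 m and y of chip4 in the frame of tray between -0.0475 and 0.0475 m and z of chip4 in the frame of tray between -0.005 and 0.04 m and x of chip5 in the frame of tray between -0.11 and 0.11 m and y of chip5 in the frame of tray between -0.0475 and 0.0475 m and z of chip5 in the frame of tray between -0.005 and 0.04 m and x of scraper in the frame of board between -0.1 and 0.1 m and y of scraper in the frame of board between -0.125 and 0.125 m and z of scraper in the frame of board between 0.049 and 0.06 m and angle between scraper's own z axis and vertical below 0.1 rad and linear speed of each of chip1, chip2, chip3, chip4, chip5, scraper below 0.03 m/s); the robot touches nothing.
It fails at once if the gripper or arm touches a mortar chip (contact force between any of the fingers, the arm and chip1 above 0.3 N or contact force between any of the fingers, the arm and chip2 above 0.3 N or contact force between any of the fingers, the arm and chip3 above 0.3 N or contact force between any of the fingers, the arm and chip4 above 0.3 N or contact force between any of the fingers, the arm and chip5 above 0.3 N).
It fails at once if the paint tin is shifted by more than 30 mm (distance of tin from where it was at the start of the episode above 0.03 m).
It also fails if it takes over 58 s, if anything falls off the work surface, if the arm or the gripper's body presses on something with over 40 N, if the wrist force passes 120 N, or if a joint passes its speed limit or range.

## Working session

There is one attempt and no reset: what is moved stays moved. The work goes in short steps, Python scripts to look and compute and a tool call to move; the robot and the scene stay as the last step left them, time stands still between calls to the robot, and variables do not carry over. Pictures are saved under pics/ and viewed, at most 10 in all, crops included, and the job is handed in when it is done.

Besides the shell and the picture viewer there is one more tool, called after "Request:" by a JSON object that holds its "name" and its "arguments". servo_tool: Moves the arm, as the interface text tells. Scaled input: -1 to 1 covers 0.15 m each way for a shift and 30 degrees each way for a turn. Its arguments: {"type":"object","properties":{"plan":{"type":"array"},"claw":{"type":"number"},"grip_force":{"type":"number"}},"required":["plan"]}

```bash
mkdir -p pics
python3 - <<'E'
from rig import manip
import cv2
print(manip.get_obs(), manip.tcp_to_tips)
for n in("scene","top"):
    cv2.imwrite(f"pics/{n}0.png",manip.snapshot(n)[:,:,::-1]); print(n,manip.calibration(n))
E
```

```text
{'t': 0.0, 'joints': array([68.31806281, 24.93599342,  1.43062229, 90.18899895, -0.66197303,
       64.97302429, -4.30451526]), 'qd': array([ 0.0494852 , -0.03102739,  0.11750161,  0.01267642,  0.04384309,
        0.0536747 ,  0.05660663]), 'joint_efforts': array([-1.14259938e-04, -6.67847300e+01,  9.85531993e-01, -3.14461076e+01,
       -6.03368925e-02,  4.28451528e-02,  1.59214947e-04]), 'position': array([ 0.16999615, -0.6008861 ,  0.21215062]), 'tcp_rot': array([-1.79910832e+02,  1.04509775e-02,  1.57991270e+01]), 'wrist_force': array([-0.09024362,  0.02951359,  0.25669702]), 'ft_torque': array([-0.03732545,  0.02720745,  0.00686051]), 'grip_force': 0.0, 'grip_width': 0.9993467890658103} 0.019
scene {'fx': 479.16065013228075, 'fy': 479.16065013228075, 'cx': 278.125933597312, 'cy': 210.46871319040878, 'camera_from_world': array([[ 0.71638251,  0.69758284,  0.01320169, -0.42924599],
       [ 0.54256144, -0.54508755, -0.63914525, -0.27144665],
       [-0.43866068,  0.46503521, -0.76897274,  1.52392042],
       [ 0.        ,  0.        ,  0.        ,  1.        ]])}
top {'fx': 520.7957729381176, 'fy': 520.7957729381176, 'cx': 286.28326464783987, 'cy': 210.52512700054896, 'camera_from_world': array([[-4.14899928e-03, -9.99990322e-01,  1.46353754e-03,
        -7.14018248e-03],
       [-9.81476010e-01,  3.79184293e-03, -1.91547551e-01,
         5.90701635e-01],
       [ 1.91540148e-01, -2.23115764e-03, -9.81482243e-01,
         1.48106343e+00],
       [ 0.00000000e+00,  0.00000000e+00,  0.00000000e+00,
         1.00000000e+00]])}
```

View pics/scene0.png

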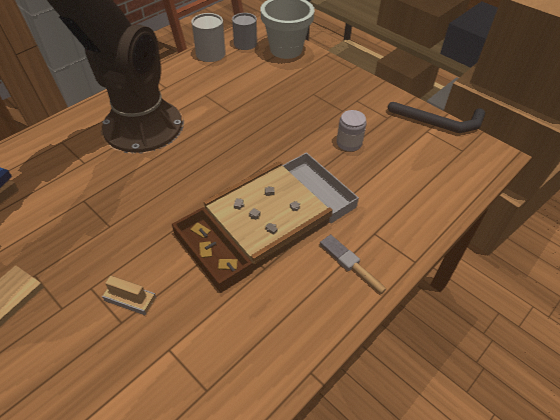

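View pics/top0.png

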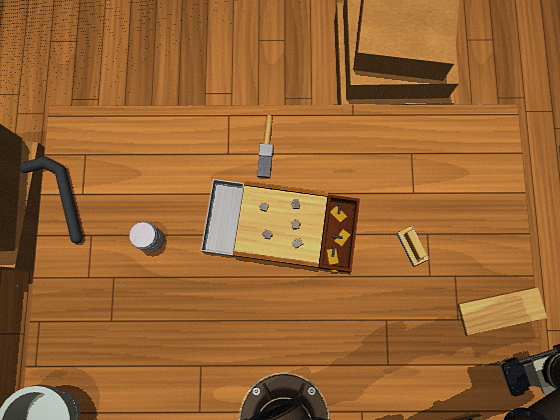

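The tray is at the board's left (+y) end, around top pixel (222,218). The drawer is at the right end (340,233), the scraper near (412,246) in top and (129,294) in scene, and the tin at (146,238). I'll enlarge these.

Run:
```python
import cv2,numpy as np
t=cv2.imread("pics/top0.png");s=cv2.imread("pics/scene0.png")
r=lambda im,x,y,w,h,k:cv2.resize(im[y:y+h,x:x+w],None,fx=k,fy=k,interpolation=cv2.INTER_CUBIC)
a=r(t,195,170,160,110,5);cv2.imwrite("pics/c1.png",a)
b=r(t,385,215,55,60,7);c=r(s,90,265,70,60,6)
h=np.zeros((420,805-5,3),np.uint8);h[:,:385]=b;h[:360,380:800]=c;cv2.imwrite("pics/c2.png",h)
```

```text
(no output)
```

View pics/c1.png

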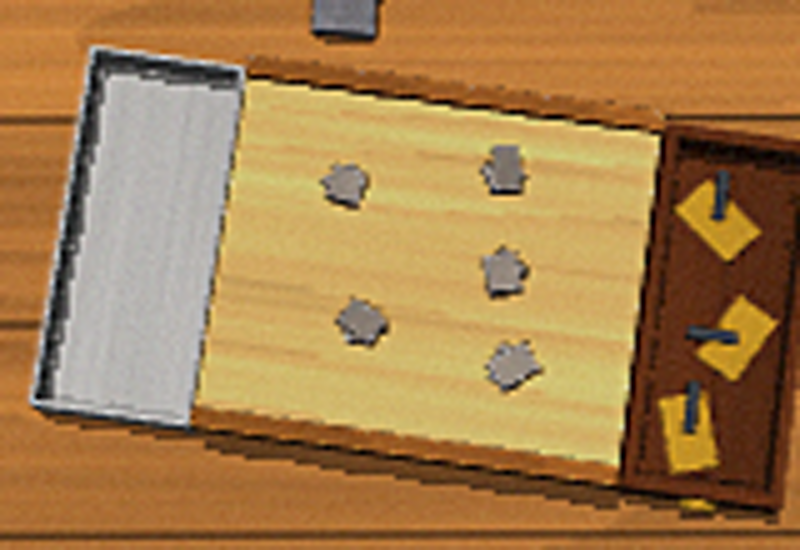

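View pics/c2.png

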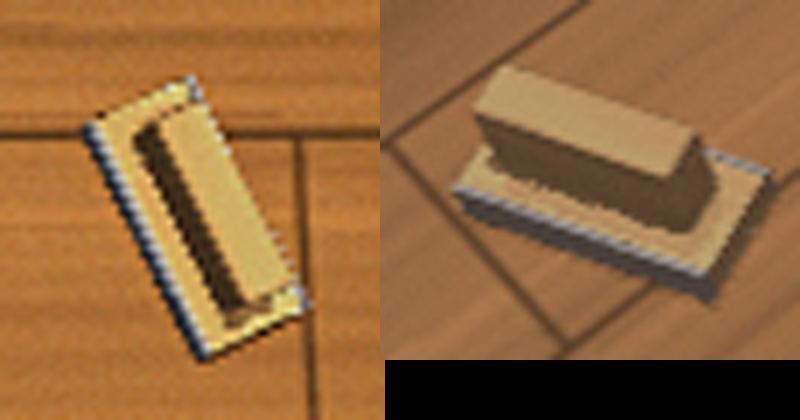

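Crop c1 shows the plywood corners at (245,80), (660,130), (620,465) and (197,407), with the five chips well separated. Crop c2 shows the rib's top corners in both views. I'll triangulate from these.

```bash
cat > h.py <<'E'
from rig import manip
import numpy as np, cv2
C={n:manip.calibration(n) for n in("scene","top")}
def P(n):
    c=C[n];return np.array([[c['fx'],0,c['cx']],[0,c['fy'],c['cy']],[0,0,1]])@c['camera_from_world'][:3]
def tri(a,b):
    X=cv2.triangulatePoints(P("top"),P("scene"),np.float64(a).T,np.float64(b).T);return (X[:3]/X[3]).T
def onz(n,p,z):
    M=P(n);H=np.c_[M[:,:2],M[:,2]*z+M[:,3]]
    return cv2.perspectiveTransform(np.float64(p)[None],np.linalg.inv(H))[0]
def proj(n,X):
    q=P(n)@np.r_[X,1];return q[:2]/q[2]
E
python3 - <<'E'
from h import *
np.set_printoptions(precision=4,suppress=True)
rt=np.array([(160,112),(200,90),(292,280),(245,303)])/7+[385,215]
rs=(np.array([(698,130),(668,178),(475,108),(502,65)])-[380,0])/6+[90,265]
R=tri(rt,rs);print("rib",R,R.mean(0))
ft=np.array([(88,125),(192,78),(308,308),(205,358)])/7+[385,215]
F=onz("top",ft,.02);print("foot",F,F.mean(0))
d=(R[0]+R[1]-R[2]-R[3]);print("rib yaw",np.degrees(np.arctan2(d[1],d[0])))
d=F[0]+F[1]-F[2]-F[3];print("foot yaw",np.degrees(np.arctan2(d[1],d[0])))
bt=np.array([(245,80),(660,130),(620,465),(197,407)])/5+[195,170]
bs=[(331,210),(251,262),(206,207),(290,167)]
B=tri(bt,bs);print("board tri",B)
B=onz("top",bt,.054);Bs=onz("scene",bs,.054);print(B,Bs,B.mean(0),Bs.mean(0))
l=B[0]+B[3]-B[1]-B[2];w=B[0]+B[1]-B[2]-B[3];yw=np.arctan2(l[1],l[0]);print("y axis",np.degrees(yw),"x axis",np.degrees(np.arctan2(w[1],w[0])),np.hypot(*l)/2,np.hypot(*w)/2)
ct=np.array([(346,185),(505,170),(505,272),(362,322),(513,365)])/5+[195,170]
c=onz("top",ct,.06);a=yw-np.pi/2;Rm=np.array([[np.cos(a),-np.sin(a)],[np.sin(a),np.cos(a)]])
print("chips board frame",(c-B.mean(0))@Rm)
print("tray", B.mean(0)+Rm@[0,.1755], "tin",onz("top",[(143,232)],.1))
E
```

```text
rib [[ 0.5273 -0.363   0.0652]
 [ 0.5362 -0.3815  0.0638]
 [ 0.4574 -0.4153  0.061 ]
 [ 0.4477 -0.3965  0.0592]] [ 0.4921 -0.3891  0.0623]
foot [[ 0.5283 -0.3434]
 [ 0.5486 -0.389 ]
 [ 0.4494 -0.4333]
 [ 0.4284 -0.3885]] [ 0.4887 -0.3886]
rib yaw 23.01707573136988
foot yaw 24.179630503809378
board tri [[ 0.6707  0.1193  0.0439]
 [ 0.6382 -0.133   0.0366]
 [ 0.4365 -0.1038  0.0483]
 [ 0.4793  0.152   0.0412]]
[[ 0.6664  0.1165]
 [ 0.6349 -0.1309]
 [ 0.4357 -0.1038]
 [ 0.4705  0.1422]] [[ 0.6771  0.1149]
 [ 0.6464 -0.1415]
 [ 0.4409 -0.106 ]
 [ 0.4948  0.1537]] [0.5519 0.006 ] [0.5648 0.0053]
y axis 82.34513420660042 x axis -7.609394230307208 0.2489067863520689 0.19927861414140366
chips board frame [[ 0.042   0.0557]
 [ 0.0632 -0.0362]
 [ 0.0025 -0.0439]
 [-0.0376  0.0353]
 [-0.0513 -0.0554]]
tray [0.5752 0.1799] tin [[0.5216 0.3986]]
```

```bash
cat >> h.py <<'E'
def go(x,y,z,yaw):
    """tool-axis shift (units of .15 m) after the turn (units of 30 deg)"""
    o=manip.get_obs();p=o['position'];w=o['tcp_rot'][2];a=np.radians(yaw)
    d=np.array([x,y,z])-p;c,s=np.cos(a),np.sin(a)
    print("t",round(o['t'],2),"pos",p.round(4),"rot",o['tcp_rot'].round(2),"F",o['wrist_force'].round(1),"w",round(o['grip_width'],3),"turn",round((w-yaw)/30,4),"shift",(np.array([c*d[0]+s*d[1],s*d[0]-c*d[1],-d[2]])/.15).round(4))
A0=-7.65
def bd(u,v,z): # board frame point -> world
    a=np.radians(A0);go(.5519+np.cos(a)*u-np.sin(a)*v,.006+np.sin(a)*u+np.cos(a)*v,z,A0)
E
python3 -c "
from h import *
go(.490,-.389,.12,24)"
```

```text
t 0.1 pos [ 0.17   -0.601   0.2122] rot [-1.7992e+02  1.0000e-02  1.5800e+01] F [ 0.4  0.  -0.2] w 1.0 turn -0.2734 shift [ 2.5237 -0.4232  0.6149]
```

Request:
{"name": "servo_tool", "arguments": {"plan": [{"yaw": -0.273}, {"x": 0.31, "y": -0.05}, {"x": 0.31, "y": -0.05}, {"x": 0.31, "y": -0.05}, {"x": 0.31, "y": -0.05}], "claw": 1, "grip_force": 40}}

```text
validation failed for argument at $.pl...
```

Request:
{"name": "servo_tool", "arguments": {"plan": [{"x": 0.31, "y": -0.05}, {"x": 0.31, "y": -0.05}, {"x": 0.31, "y": -0.05}, {"x": 0.31, "y": -0.07}, {"z": 0.3}]}}

```text
validation failed for argument at $.pl...
```

Run:
```python
from h import *
go(.490,-.389,.05,24)
i=manip.snapshot("top")[215:275,385:440,::-1];s=manip.snapshot("scene")[225:325,70:170,::-1]
h=np.zeros((600,800,3),np.uint8)
h[:360,:330]=cv2.resize(i,None,fx=6,fy=6);h[:450,340:790]=cv2.resize(s,None,fx=4.5,fy=4.5)
cv2.imwrite("pics/g1.png",h)
```

```text
t 0.1 pos [ 0.17   -0.601   0.2122] rot [-1.7992e+02  1.0000e-02  1.5800e+01] F [ 0.4  0.  -0.2] w 1.0 turn -0.2734 shift [ 2.5237 -0.4232  1.0815]
```

View pics/g1.png

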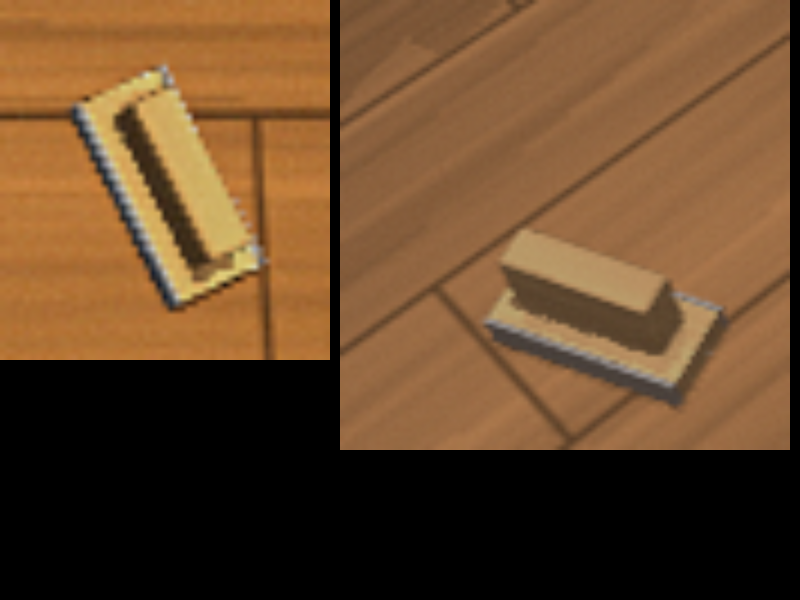

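The picture shows the untouched block, because both move calls were refused. The rows probably need all four numbers.

Request:
{"name": "servo_tool", "arguments": {"plan": [{"x": 0, "y": 0, "z": 0, "yaw": -0.273}, {"x": 0.31, "y": -0.05, "z": 0, "yaw": 0}, {"x": 0.31, "y": -0.05, "z": 0, "yaw": 0}, {"x": 0.31, "y": -0.05, "z": 0, "yaw": 0}, {"x": 0.31, "y": -0.05, "z": 0, "yaw": 0}], "claw": 1, "grip_force": 40}}

```text
t: 0.7
position: [0.3291, -0.4972, 0.2129]
tcp_rot: [-180.0, -0.0, 24.0]
wrist_force: [0.8, -1.7, 0.1]
grip_width: 1.001
grip_force: 0.0
```

Request:
{"name": "servo_tool", "arguments": {"plan": [{"x": 0.31, "y": -0.05, "z": 0, "yaw": 0}, {"x": 0.31, "y": -0.05, "z": 0, "yaw": 0}, {"x": 0.31, "y": -0.05, "z": 0, "yaw": 0}, {"x": 0.31, "y": -0.07, "z": 0, "yaw": 0}, {"x": 0, "y": 0, "z": 0.3, "yaw": 0}]}}

```text
t: 1.2
position: [0.4951, -0.3877, 0.1728]
tcp_rot: [179.6, -0.6, 24.6]
wrist_force: [1.0, -1.4, -0.6]
grip_width: 0.998
grip_force: 0.0
```

Run:
```python
from h import *
go(.490,-.389,.05,24)
i=manip.snapshot("top")[215:275,385:440,::-1];s=manip.snapshot("scene")[225:325,70:170,::-1]
go(.490,-.389,.05,24)
h=np.zeros((450,800,3),np.uint8)
h[:360,:330]=cv2.resize(i,None,fx=6,fy=6);h[:450,340:790]=cv2.resize(s,None,fx=4.5,fy=4.5)
cv2.imwrite("pics/g2.png",h)
```

```text
t 1.2 pos [ 0.4951 -0.3877  0.1728] rot [179.56  -0.62  24.58] F [ 1.  -1.4 -0.6] w 0.998 turn 0.0192 shift [-0.0344 -0.0058  0.8187]
t 1.3 pos [ 0.4831 -0.3891  0.1631] rot [-179.58    0.23   24.2 ] F [-1.3 -0.  -0.8] w 1.002 turn 0.0065 shift [0.0422 0.0178 0.7538]
```

View pics/g2.png

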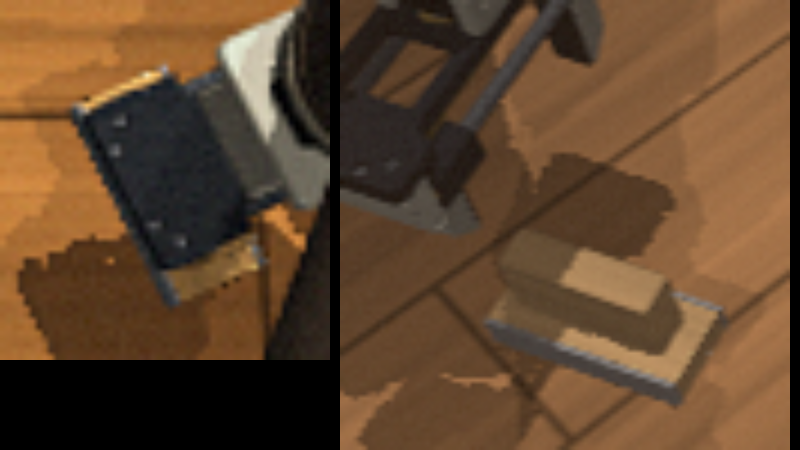

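The gripper hovers above the block, lined up with the rib. I'll descend most of the way and let it settle.

Request:
{"name": "servo_tool", "arguments": {"plan": [{"x": 0, "y": 0, "z": 0.1, "yaw": 0}, {"x": 0, "y": 0, "z": 0.2, "yaw": 0}, {"x": 0, "y": 0, "z": 0, "yaw": 0}, {"x": 0, "y": 0, "z": 0, "yaw": 0}, {"x": 0, "y": 0, "z": 0, "yaw": 0}]}}

```text
t: 1.8
position: [0.4849, -0.3937, 0.1249]
tcp_rot: [179.9, -0.1, 23.9]
wrist_force: [-0.6, 0.6, 0.9]
grip_width: 0.998
grip_force: 0.0
```

```bash
python3 -c "
from h import *
go(.490,-.389,.05,24)"
```

```text
t 1.8 pos [ 0.4849 -0.3937  0.1249] rot [ 1.7988e+02 -6.0000e-02  2.3940e+01] F [-0.6  0.6  0.9] w 0.998 turn -0.0021 shift [ 0.0439 -0.0147  0.4995]
```

Request:
{"name": "servo_tool", "arguments": {"plan": [{"x": 0.04, "y": -0.015, "z": 0.12, "yaw": 0}, {"x": 0, "y": 0, "z": 0.14, "yaw": 0}, {"x": 0, "y": 0, "z": 0.14, "yaw": 0}, {"x": 0, "y": 0, "z": 0.1, "yaw": 0}, {"x": 0, "y": 0, "z": 0, "yaw": 0}]}}

```text
t: 2.3
position: [0.4882, -0.3878, 0.047]
tcp_rot: [-179.9, 0.1, 24.0]
wrist_force: [0.6, -0.2, -0.3]
grip_width: 1.003
grip_force: 0.0
```

Request:
{"name": "servo_tool", "arguments": {"plan": [{"x": 0, "y": 0, "z": 0, "yaw": 0}, {"x": 0, "y": 0, "z": 0, "yaw": 0}, {"x": 0, "y": 0, "z": 0, "yaw": 0}, {"x": 0, "y": 0, "z": 0, "yaw": 0}, {"x": 0, "y": 0, "z": 0, "yaw": 0}], "claw": 0, "grip_force": 40}}

```text
t: 2.8
position: [0.4892, -0.3883, 0.0484]
tcp_rot: [180.0, -0.0, 24.0]
wrist_force: [0.0, -0.2, -0.2]
grip_width: 0.615
grip_force: 0.0
```

Request:
{"name": "servo_tool", "arguments": {"plan": [{"x": 0, "y": 0, "z": 0, "yaw": 0}, {"x": 0, "y": 0, "z": 0, "yaw": 0}, {"x": 0, "y": 0, "z": 0, "yaw": 0}]}}

```text
t: 3.1
position: [0.489, -0.3881, 0.0479]
tcp_rot: [180.0, 0.0, 24.0]
wrist_force: [-0.9, 0.7, -0.6]
grip_width: 0.354
grip_force: 0.0
```

Request:
{"name": "servo_tool", "arguments": {"plan": [{"x": 0, "y": 0, "z": 0, "yaw": 0}, {"x": 0, "y": 0, "z": 0, "yaw": 0}, {"x": 0, "y": 0, "z": 0, "yaw": 0}, {"x": 0, "y": 0, "z": 0, "yaw": 0}, {"x": 0, "y": 0, "z": 0, "yaw": 0}]}}

```text
t: 3.6
position: [0.489, -0.3882, 0.048]
tcp_rot: [180.0, -0.0, 24.0]
wrist_force: [0.7, -0.2, -0.5]
grip_width: 0.254
grip_force: 40.0
```

```bash
python3 -c "
from h import *
go(.490,-.389,.15,24);bd(.037,-.105,.15)"
```

```text
t 3.6 pos [ 0.489  -0.3882  0.048 ] rot [179.99  -0.    23.98] F [ 0.7 -0.2 -0.5] w 0.254 turn -0.0006 shift [ 0.0038  0.0073 -0.6803]
t 3.6 pos [ 0.489  -0.3882  0.048 ] rot [179.99  -0.    23.98] F [ 0.7 -0.2 -0.5] w 0.254 turn 1.0544 shift [ 0.3121 -1.9606 -0.6803]
```

The block is gripped (23 mm opening, 40 N). Next I lift, then turn.

Request:
{"name": "servo_tool", "arguments": {"plan": [{"x": 0, "y": 0, "z": -0.1, "yaw": 0}, {"x": 0, "y": 0, "z": -0.2, "yaw": 0}, {"x": 0, "y": 0, "z": -0.2, "yaw": 0}, {"x": 0, "y": 0, "z": -0.15, "yaw": 0}, {"x": 0, "y": 0, "z": 0, "yaw": 0}]}}

```text
t: 4.1
position: [0.4908, -0.3891, 0.1498]
tcp_rot: [179.7, -0.2, 24.0]
wrist_force: [0.9, 0.3, -2.3]
grip_width: 0.255
grip_force: 40.0
```

Request:
{"name": "servo_tool", "arguments": {"plan": [{"x": 0, "y": 0, "z": 0, "yaw": 0.21}, {"x": 0, "y": 0, "z": 0, "yaw": 0.21}, {"x": 0, "y": 0, "z": 0, "yaw": 0.21}, {"x": 0, "y": 0, "z": 0, "yaw": 0.21}, {"x": 0, "y": 0, "z": 0, "yaw": 0.21}]}}

```text
t: 4.6
position: [0.4883, -0.3875, 0.1445]
tcp_rot: [-179.9, 0.1, -7.8]
wrist_force: [0.3, 0.1, -2.2]
grip_width: 0.249
grip_force: 40.0
```

Request:
{"name": "servo_tool", "arguments": {"plan": [{"x": 0.06, "y": -0.15, "z": 0, "yaw": 0}, {"x": 0.06, "y": -0.25, "z": 0, "yaw": 0}, {"x": 0.06, "y": -0.25, "z": 0, "yaw": 0}, {"x": 0.06, "y": -0.25, "z": 0, "yaw": 0}, {"x": 0.06, "y": -0.25, "z": 0, "yaw": 0}]}}

```text
t: 5.1
position: [0.5558, -0.2212, 0.1447]
tcp_rot: [-180.0, 0.1, -7.5]
wrist_force: [1.4, -0.6, -1.6]
grip_width: 0.253
grip_force: 40.0
```

```bash
python3 -c "
from h import *
bd(.037,-.105,.15)"
```

```text
t 5.1 pos [ 0.5558 -0.2212  0.1447] rot [-1.7998e+02  9.0000e-02 -7.5100e+00] F [ 1.4 -0.6 -1.6] w 0.253 turn 0.0046 shift [ 0.0196 -0.7977 -0.0356]
```

Request:
{"name": "servo_tool", "arguments": {"plan": [{"x": 0, "y": -0.25, "z": 0, "yaw": 0}, {"x": 0, "y": -0.25, "z": 0, "yaw": 0}, {"x": 0, "y": -0.2, "z": 0, "yaw": 0}, {"x": 0, "y": -0.09, "z": 0, "yaw": 0}, {"x": 0, "y": 0, "z": 0, "yaw": 0}]}}

```text
t: 5.6
position: [0.5715, -0.1029, 0.1449]
tcp_rot: [-179.9, 0.1, -7.3]
wrist_force: [-0.4, 0.3, -2.6]
grip_width: 0.25
grip_force: 40.0
```

Request:
{"name": "servo_tool", "arguments": {"plan": [{"x": 0, "y": 0, "z": 0, "yaw": 0}, {"x": 0, "y": 0, "z": 0.05, "yaw": 0}, {"x": 0, "y": 0, "z": 0, "yaw": 0}, {"x": 0, "y": 0, "z": 0, "yaw": 0}, {"x": 0, "y": 0, "z": 0, "yaw": 0}]}}

```text
t: 6.1
position: [0.5716, -0.1061, 0.1378]
tcp_rot: [180.0, 0.0, -7.6]
wrist_force: [-0.2, -0.1, -2.2]
grip_width: 0.25
grip_force: 40.0
```

Run:
```python
from h import *
bd(.037,-.105,.104)
i=manip.snapshot("top")[165:285,190:370,::-1];s=manip.snapshot("scene")[140:300,160:370,::-1]
h=np.zeros((560,800,3),np.uint8)
h[:266,:400]=cv2.resize(i,(400,266));h[:305,400:]=cv2.resize(s,(400,305))
cv2.imwrite("pics/g3.png",h[:310])
```

```text
t 6.1 pos [ 0.5716 -0.1061  0.1378] rot [ 1.7999e+02  1.0000e-02 -7.5600e+00] F [-0.2 -0.1 -2.2] w 0.25 turn 0.0029 shift [ 0.0171 -0.0234  0.2257]
```

View pics/g3.png

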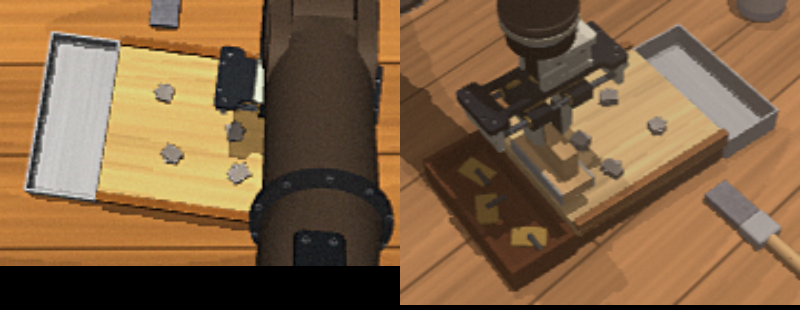

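The block is over the board's right end, clear of the chips. I'll lower it.

Request:
{"name": "servo_tool", "arguments": {"plan": [{"x": 0.01, "y": -0.01, "z": 0.07, "yaw": 0}, {"x": 0, "y": 0, "z": 0.08, "yaw": 0}, {"x": 0, "y": 0, "z": 0.06, "yaw": 0}, {"x": 0, "y": 0, "z": 0, "yaw": 0}, {"x": 0, "y": 0, "z": 0, "yaw": 0}]}}

```text
t: 6.7
position: [0.5731, -0.1042, 0.1059]
tcp_rot: [180.0, 0.1, -7.5]
wrist_force: [0.6, 1.1, -2.3]
grip_width: 0.253
grip_force: 40.0
```

Request:
{"name": "servo_tool", "arguments": {"plan": [{"x": 0, "y": 0, "z": 0.007, "yaw": 0}, {"x": 0, "y": 0, "z": 0, "yaw": 0}, {"x": 0, "y": 0, "z": 0, "yaw": 0}]}}

```text
t: 7.0
position: [0.5736, -0.1042, 0.1057]
tcp_rot: [180.0, -0.0, -7.5]
wrist_force: [-0.0, -0.6, -2.6]
grip_width: 0.249
grip_force: 40.0
```

Request:
{"name": "servo_tool", "arguments": {"plan": [{"x": 0, "y": 0, "z": 0.007, "yaw": 0}, {"x": 0, "y": 0, "z": 0, "yaw": 0}, {"x": 0, "y": 0, "z": 0, "yaw": 0}]}}

```text
t: 7.3
position: [0.5733, -0.1042, 0.1044]
tcp_rot: [180.0, -0.0, -7.5]
wrist_force: [-0.2, 0.1, -2.3]
grip_width: 0.25
grip_force: 40.0
```

Request:
{"name": "servo_tool", "arguments": {"plan": [{"x": 0, "y": 0, "z": 0.007, "yaw": 0}, {"x": 0, "y": 0, "z": 0, "yaw": 0}, {"x": 0, "y": 0, "z": 0, "yaw": 0}]}}

```text
t: 7.6
position: [0.5733, -0.1042, 0.1032]
tcp_rot: [180.0, 0.0, -7.5]
wrist_force: [-0.2, -1.1, -2.6]
grip_width: 0.249
grip_force: 40.0
```

Underside is about 1 mm above the board. I'll do the first sweep slowly.

Request:
{"name": "servo_tool", "arguments": {"plan": [{"x": 0, "y": -0.03, "z": 0.003, "yaw": 0}, {"x": 0, "y": -0.06, "z": 0, "yaw": 0}, {"x": 0, "y": -0.08, "z": 0, "yaw": 0}, {"x": 0, "y": -0.08, "z": 0, "yaw": 0}, {"x": 0, "y": -0.08, "z": 0, "yaw": 0}]}}

```text
t: 8.1
position: [0.58, -0.0534, 0.1028]
tcp_rot: [-180.0, -0.0, -7.5]
wrist_force: [0.4, -0.3, -2.7]
grip_width: 0.252
grip_force: 40.0
```

Request:
{"name": "servo_tool", "arguments": {"plan": [{"x": 0, "y": -0.08, "z": 0, "yaw": 0}, {"x": 0, "y": -0.08, "z": 0, "yaw": 0}, {"x": 0, "y": -0.08, "z": 0, "yaw": 0}, {"x": 0, "y": -0.08, "z": 0, "yaw": 0}, {"x": 0, "y": -0.08, "z": 0, "yaw": 0}]}}

```text
t: 8.6
position: [0.5878, 0.0053, 0.1028]
tcp_rot: [180.0, -0.0, -7.5]
wrist_force: [0.1, 0.1, -2.3]
grip_width: 0.253
grip_force: 40.0
```

Run:
```python
from h import *
bd(.037,.135,.103)
```

```text
t 8.6 pos [0.5878 0.0053 0.1028] rot [180.    -0.    -7.51] F [ 0.1  0.1 -2.3] w 0.253 turn 0.0045 shift [ 0.0089 -0.8725 -0.0012]
```

Request:
{"name": "servo_tool", "arguments": {"plan": [{"x": 0.002, "y": -0.08, "z": 0, "yaw": 0}, {"x": 0.002, "y": -0.08, "z": 0, "yaw": 0}, {"x": 0, "y": -0.08, "z": 0, "yaw": 0}, {"x": 0, "y": -0.08, "z": 0, "yaw": 0}, {"x": 0, "y": -0.08, "z": 0, "yaw": 0}]}}

```text
t: 9.1
position: [0.5962, 0.0647, 0.1028]
tcp_rot: [180.0, 0.0, -7.5]
wrist_force: [-0.9, -0.9, -1.8]
grip_width: 0.256
grip_force: 40.0
```

Request:
{"name": "servo_tool", "arguments": {"plan": [{"x": 0, "y": -0.1, "z": 0, "yaw": 0}, {"x": 0, "y": -0.1, "z": 0, "yaw": 0}, {"x": 0, "y": -0.1, "z": 0, "yaw": 0}, {"x": 0, "y": -0.1, "z": 0, "yaw": 0}, {"x": 0, "y": -0.05, "z": 0, "yaw": 0}]}}

```text
t: 9.6
position: [0.6049, 0.1334, 0.1028]
tcp_rot: [-179.9, 0.0, -7.4]
wrist_force: [0.0, 0.4, -3.1]
grip_width: 0.251
grip_force: 40.0
```

Request:
{"name": "servo_tool", "arguments": {"plan": [{"x": 0, "y": 0, "z": 0, "yaw": 0}, {"x": 0, "y": 0, "z": 0, "yaw": 0}]}}

```text
t: 9.8
position: [0.6049, 0.1301, 0.1027]
tcp_rot: [180.0, 0.0, -7.5]
wrist_force: [0.2, -0.4, -3.2]
grip_width: 0.248
grip_force: 40.0
```

Run:
```python
from h import *
bd(.037,.135,.15)
i=manip.snapshot("top")[165:285,190:370,::-1];s=manip.snapshot("scene")[140:300,160:370,::-1]
h=np.zeros((560,800,3),np.uint8)
h[:266,:400]=cv2.resize(i,(400,266));h[:305,400:]=cv2.resize(s,(400,305))
cv2.imwrite("pics/g4.png",h[:310])
```

```text
t 9.8 pos [0.6049 0.1301 0.1027] rot [ 1.7996e+02  1.0000e-02 -7.5300e+00] F [ 0.2 -0.4 -3.2] w 0.248 turn 0.004 shift [ 0.0068 -0.033  -0.3152]
```

View pics/g4.png

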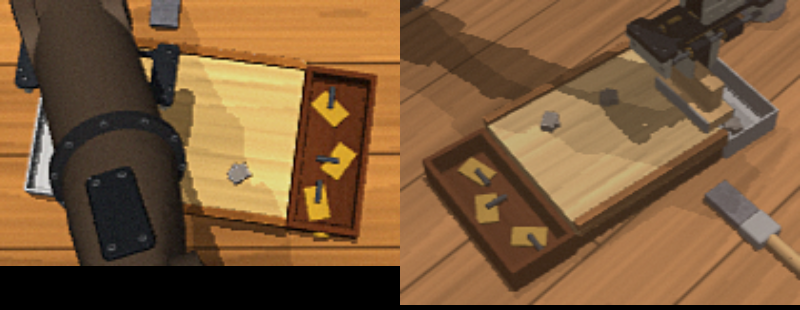

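Three chips have gone over the end and two remain in the near lane, at scene crop (550,120) and (608,97). I'll push a little further, then lift and go back.

Request:
{"name": "servo_tool", "arguments": {"plan": [{"x": 0, "y": -0.08, "z": 0, "yaw": 0}, {"x": 0, "y": -0.05, "z": 0, "yaw": 0}, {"x": 0, "y": 0, "z": -0.15, "yaw": 0}, {"x": 0, "y": 0, "z": -0.2, "yaw": 0}, {"x": 0, "y": 0, "z": 0, "yaw": 0}]}}

```text
t: 10.4
position: [0.61, 0.1519, 0.1594]
tcp_rot: [-179.8, -0.4, -7.5]
wrist_force: [1.3, 0.7, -1.9]
grip_width: 0.249
grip_force: 40.0
```

Request:
{"name": "servo_tool", "arguments": {"plan": [{"x": -0.1, "y": 0.15, "z": 0, "yaw": 0}, {"x": -0.1, "y": 0.25, "z": 0, "yaw": 0}, {"x": -0.1, "y": 0.25, "z": 0, "yaw": 0}, {"x": -0.1, "y": 0.25, "z": 0, "yaw": 0}, {"x": -0.08, "y": 0.25, "z": 0, "yaw": 0}]}}

```text
t: 10.9
position: [0.5123, -0.0122, 0.1549]
tcp_rot: [-180.0, 0.0, -7.5]
wrist_force: [0.9, -0.8, -2.3]
grip_width: 0.253
grip_force: 40.0
```

Request:
{"name": "servo_tool", "arguments": {"plan": [{"x": 0, "y": 0.25, "z": 0, "yaw": 0}, {"x": 0, "y": 0.1, "z": 0, "yaw": 0}, {"x": 0, "y": 0, "z": 0, "yaw": 0}, {"x": 0, "y": 0, "z": 0, "yaw": 0}, {"x": 0, "y": 0, "z": 0, "yaw": 0}]}}

```text
t: 11.4
position: [0.507, -0.0619, 0.1551]
tcp_rot: [-180.0, 0.0, -7.4]
wrist_force: [-0.1, 0.5, -2.5]
grip_width: 0.251
grip_force: 40.0
```

Run:
```python
from h import *
bd(-.037,-.105,.1028)
i=manip.snapshot("top")[165:285,190:370,::-1];s=manip.snapshot("scene")[140:300,160:370,::-1]
h=np.zeros((560,800,3),np.uint8)
h[:266,:400]=cv2.resize(i,(400,266));h[:305,400:]=cv2.resize(s,(400,305))
cv2.imwrite("pics/g5.png",h[:310])
```

```text
t 11.4 pos [ 0.507  -0.0619  0.1551] rot [-1.7996e+02  1.0000e-02 -7.3900e+00] F [-0.1  0.5 -2.5] w 0.251 turn 0.0086 shift [-0.01    0.2112  0.3488]
```

View pics/g5.png

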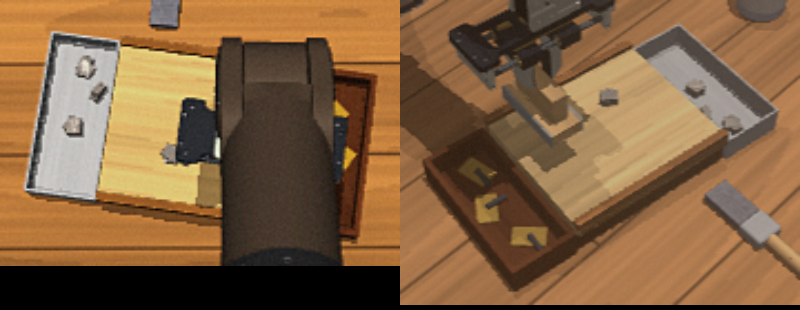

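Three chips lie in the tray. I'll position for the second lane.

Request:
{"name": "servo_tool", "arguments": {"plan": [{"x": -0.01, "y": 0.12, "z": 0, "yaw": 0.008}, {"x": 0, "y": 0.105, "z": 0, "yaw": 0}, {"x": 0, "y": 0, "z": 0, "yaw": 0}, {"x": 0, "y": 0, "z": 0, "yaw": 0}, {"x": 0, "y": 0, "z": 0, "yaw": 0}]}}

```text
t: 12.0
position: [0.501, -0.0956, 0.1553]
tcp_rot: [-180.0, 0.0, -7.7]
wrist_force: [-0.5, -0.4, -2.5]
grip_width: 0.25
grip_force: 40.0
```

Request:
{"name": "servo_tool", "arguments": {"plan": [{"x": 0, "y": 0, "z": 0.1, "yaw": 0}, {"x": 0, "y": 0, "z": 0.13, "yaw": 0}, {"x": 0, "y": 0, "z": 0.09, "yaw": 0}, {"x": 0, "y": 0, "z": 0, "yaw": 0}, {"x": 0, "y": 0, "z": 0, "yaw": 0}]}}

```text
t: 12.5
position: [0.5009, -0.0962, 0.1075]
tcp_rot: [-180.0, 0.0, -7.7]
wrist_force: [-1.2, -0.3, -2.6]
grip_width: 0.252
grip_force: 40.0
```

Run:
```python
from h import *
bd(-.037,-.105,.1028)
```

```text
t 12.5 pos [ 0.5009 -0.0962  0.1075] rot [-1.7998e+02  1.0000e-02 -7.6900e+00] F [-1.2 -0.3 -2.6] w 0.252 turn -0.0015 shift [-0.0007 -0.0202  0.0315]
```

Request:
{"name": "servo_tool", "arguments": {"plan": [{"x": 0, "y": 0, "z": 0.018, "yaw": 0}, {"x": 0, "y": 0, "z": 0.013, "yaw": 0}, {"x": 0, "y": 0, "z": 0, "yaw": 0}, {"x": 0, "y": 0, "z": 0, "yaw": 0}, {"x": 0, "y": -0.04, "z": 0, "yaw": 0}]}}

```text
t: 13.0
position: [0.5015, -0.0917, 0.1029]
tcp_rot: [180.0, -0.0, -7.8]
wrist_force: [1.0, -1.2, -2.9]
grip_width: 0.254
grip_force: 40.0
```

Request:
{"name": "servo_tool", "arguments": {"plan": [{"x": 0, "y": -0.08, "z": 0, "yaw": 0}, {"x": 0, "y": -0.08, "z": 0, "yaw": 0}, {"x": 0, "y": -0.08, "z": 0, "yaw": 0}, {"x": 0, "y": -0.08, "z": 0, "yaw": 0}, {"x": 0, "y": -0.08, "z": 0, "yaw": 0}]}}

```text
t: 13.5
position: [0.5097, -0.0301, 0.1027]
tcp_rot: [-180.0, 0.0, -7.7]
wrist_force: [0.2, -0.7, -2.7]
grip_width: 0.254
grip_force: 40.0
```

Request:
{"name": "servo_tool", "arguments": {"plan": [{"x": 0, "y": -0.08, "z": 0, "yaw": 0}, {"x": 0, "y": -0.08, "z": 0, "yaw": 0}, {"x": 0, "y": -0.08, "z": 0, "yaw": 0}, {"x": 0, "y": -0.08, "z": 0, "yaw": 0}, {"x": 0, "y": -0.08, "z": 0, "yaw": 0}]}}

```text
t: 14.0
position: [0.5178, 0.0289, 0.1027]
tcp_rot: [180.0, 0.0, -7.8]
wrist_force: [-0.7, 0.2, -3.0]
grip_width: 0.252
grip_force: 40.0
```

Run:
```python
from h import *
bd(-.037,.145,.1028)
```

```text
t 14.0 pos [0.5178 0.0289 0.1027] rot [180.     0.    -7.75] F [-0.7  0.2 -3. ] w 0.252 turn -0.0034 shift [-0.001  -0.8454 -0.001 ]
```

Request:
{"name": "servo_tool", "arguments": {"plan": [{"x": 0, "y": -0.08, "z": 0, "yaw": 0}, {"x": 0, "y": -0.08, "z": 0, "yaw": 0}, {"x": 0, "y": -0.08, "z": 0, "yaw": 0}, {"x": 0, "y": -0.08, "z": 0, "yaw": 0}, {"x": 0, "y": -0.08, "z": 0, "yaw": 0}]}}

```text
t: 14.5
position: [0.5259, 0.0883, 0.1026]
tcp_rot: [180.0, 0.0, -7.8]
wrist_force: [-0.0, -0.1, -2.3]
grip_width: 0.249
grip_force: 40.0
```

Request:
{"name": "servo_tool", "arguments": {"plan": [{"x": 0, "y": -0.09, "z": 0, "yaw": 0}, {"x": 0, "y": -0.09, "z": 0, "yaw": 0}, {"x": 0, "y": -0.09, "z": 0, "yaw": 0}, {"x": 0, "y": -0.09, "z": 0, "yaw": 0}, {"x": 0, "y": -0.08, "z": 0, "yaw": 0}]}}

```text
t: 15.0
position: [0.5348, 0.1542, 0.1027]
tcp_rot: [-180.0, -0.0, -7.7]
wrist_force: [0.3, 0.1, -2.6]
grip_width: 0.25
grip_force: 40.0
```

Request:
{"name": "servo_tool", "arguments": {"plan": [{"x": 0, "y": 0, "z": 0, "yaw": 0}, {"x": 0, "y": 0, "z": 0, "yaw": 0}, {"x": 0, "y": 0, "z": -0.1, "yaw": 0}, {"x": 0, "y": 0, "z": -0.2, "yaw": 0}, {"x": 0, "y": 0, "z": 0, "yaw": 0}]}}

```text
t: 15.5
position: [0.5369, 0.1524, 0.151]
tcp_rot: [-179.9, -0.3, -7.8]
wrist_force: [1.5, 0.3, -1.3]
grip_width: 0.25
grip_force: 40.0
```

Request:
{"name": "servo_tool", "arguments": {"plan": [{"x": 0, "y": 0.15, "z": 0, "yaw": 0}, {"x": 0.05, "y": 0.25, "z": 0, "yaw": 0}, {"x": 0.1, "y": 0.25, "z": 0, "yaw": 0}, {"x": 0.1, "y": 0.25, "z": 0, "yaw": 0}, {"x": 0, "y": 0.15, "z": 0, "yaw": 0}]}}

```text
t: 16.0
position: [0.5512, -0.0135, 0.1472]
tcp_rot: [179.9, -0.0, -8.0]
wrist_force: [-0.1, -0.8, -2.2]
grip_width: 0.252
grip_force: 40.0
```

Request:
{"name": "servo_tool", "arguments": {"plan": [{"x": 0, "y": 0.15, "z": 0, "yaw": 0}, {"x": 0, "y": 0, "z": 0, "yaw": 0}, {"x": 0, "y": 0, "z": 0, "yaw": 0}, {"x": 0, "y": 0, "z": 0, "yaw": 0}]}}

```text
t: 16.4
position: [0.5474, -0.0299, 0.1474]
tcp_rot: [-180.0, 0.0, -7.7]
wrist_force: [0.3, 0.6, -3.3]
grip_width: 0.251
grip_force: 40.0
```

Run:
```python
from h import *
bd(0,-.04,.102)
i=manip.snapshot("top")[165:285,190:370,::-1];s=manip.snapshot("scene")[140:300,160:370,::-1]
h=np.zeros((560,800,3),np.uint8)
h[:266,:400]=cv2.resize(i,(400,266));h[:305,400:]=cv2.resize(s,(400,305))
cv2.imwrite("pics/g6.png",h[:310])
```

```text
t 16.4 pos [ 0.5474 -0.0299  0.1474] rot [-1.7998e+02  2.0000e-02 -7.7100e+00] F [ 0.3  0.6 -3.3] w 0.251 turn -0.0021 shift [-0.0022  0.0258  0.3024]
```

View pics/g6.png

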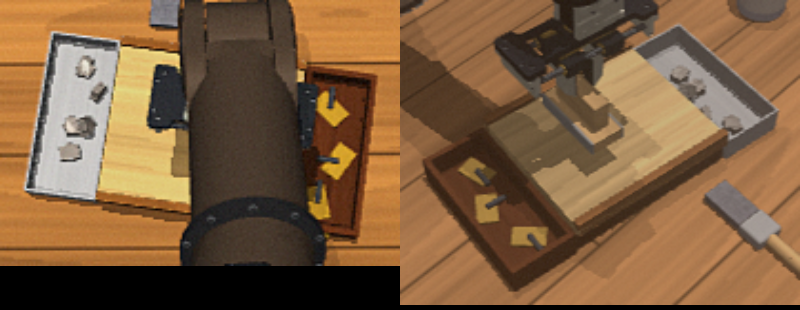

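All five chips are in the tray, at top crop (86,66), (98,92), two touching near (75,127), and (68,152). The board is clear, so I'll lower the block onto it.

Request:
{"name": "servo_tool", "arguments": {"plan": [{"x": 0, "y": 0, "z": 0.1, "yaw": 0}, {"x": 0, "y": 0, "z": 0.12, "yaw": 0}, {"x": 0, "y": 0, "z": 0.08, "yaw": 0}, {"x": 0, "y": 0, "z": 0, "yaw": 0}, {"x": 0, "y": 0, "z": 0, "yaw": 0}]}}

```text
t: 17.0
position: [0.5476, -0.0301, 0.1025]
tcp_rot: [-180.0, 0.0, -7.7]
wrist_force: [-0.2, 0.5, -1.5]
grip_width: 0.251
grip_force: 40.0
```

Request:
{"name": "servo_tool", "arguments": {"plan": [{"x": 0, "y": 0, "z": 0.004, "yaw": 0}, {"x": 0, "y": 0, "z": 0, "yaw": 0}, {"x": 0, "y": 0, "z": 0, "yaw": 0}]}}

```text
t: 17.3
position: [0.5477, -0.0304, 0.1023]
tcp_rot: [-180.0, -0.0, -7.7]
wrist_force: [-0.0, 0.1, -1.6]
grip_width: 0.255
grip_force: 40.0
```

Request:
{"name": "servo_tool", "arguments": {"plan": [{"x": 0, "y": 0, "z": 0.003, "yaw": 0}, {"x": 0, "y": 0, "z": 0, "yaw": 0}, {"x": 0, "y": 0, "z": 0, "yaw": 0}]}}

```text
t: 17.6
position: [0.5476, -0.0306, 0.1016]
tcp_rot: [180.0, -0.0, -7.8]
wrist_force: [-0.4, -0.4, -1.7]
grip_width: 0.256
grip_force: 40.0
```

Request:
{"name": "servo_tool", "arguments": {"plan": [{"x": 0, "y": 0, "z": 0.004, "yaw": 0}, {"x": 0, "y": 0, "z": 0, "yaw": 0}, {"x": 0, "y": 0, "z": 0, "yaw": 0}]}}

```text
t: 17.9
position: [0.5475, -0.0306, 0.101]
tcp_rot: [180.0, 0.0, -7.8]
wrist_force: [0.0, 1.0, -2.2]
grip_width: 0.251
grip_force: 40.0
```

Request:
{"name": "servo_tool", "arguments": {"plan": [{"x": 0, "y": 0, "z": 0, "yaw": 0}, {"x": 0, "y": 0, "z": 0, "yaw": 0}, {"x": 0, "y": 0, "z": 0, "yaw": 0}, {"x": 0, "y": 0, "z": 0, "yaw": 0}, {"x": 0, "y": 0, "z": 0, "yaw": 0}], "claw": 0.8}}

```text
t: 18.4
position: [0.5477, -0.0306, 0.1011]
tcp_rot: [180.0, -0.0, -7.8]
wrist_force: [-0.5, -0.4, -0.6]
grip_width: 0.636
grip_force: 0.0
```

Request:
{"name": "servo_tool", "arguments": {"plan": [{"x": 0, "y": 0, "z": 0, "yaw": 0}, {"x": 0, "y": 0, "z": 0, "yaw": 0}, {"x": 0, "y": 0, "z": 0, "yaw": 0}, {"x": 0, "y": 0, "z": 0, "yaw": 0}, {"x": 0, "y": 0, "z": 0, "yaw": 0}]}}

```text
t: 18.9
position: [0.5476, -0.0306, 0.101]
tcp_rot: [180.0, -0.0, -7.8]
wrist_force: [-0.4, 0.1, -0.0]
grip_width: 0.802
grip_force: 0.0
```

Released. I'll retreat straight up and check.

Request:
{"name": "servo_tool", "arguments": {"plan": [{"x": 0, "y": 0, "z": -0.08, "yaw": 0}, {"x": 0, "y": 0, "z": -0.15, "yaw": 0}, {"x": 0, "y": 0, "z": -0.2, "yaw": 0}, {"x": 0, "y": 0, "z": -0.25, "yaw": 0}, {"x": 0, "y": 0, "z": -0.15, "yaw": 0}]}}

```text
t: 19.4
position: [0.5485, -0.0306, 0.2292]
tcp_rot: [-180.0, -0.2, -7.8]
wrist_force: [0.8, -0.2, -1.0]
grip_width: 0.8
grip_force: 0.0
```

Request:
{"name": "servo_tool", "arguments": {"plan": [{"x": 0, "y": 0.2, "z": 0, "yaw": 0}, {"x": 0, "y": 0.3, "z": 0, "yaw": 0}, {"x": 0, "y": 0.3, "z": 0, "yaw": 0}, {"x": 0, "y": 0.2, "z": 0, "yaw": 0}, {"x": 0, "y": 0, "z": 0, "yaw": 0}]}}

```text
t: 19.9
position: [0.526, -0.1851, 0.2266]
tcp_rot: [179.8, -0.0, -8.2]
wrist_force: [-0.3, -0.5, 0.4]
grip_width: 0.8
grip_force: 0.0
```

Request:
{"name": "servo_tool", "arguments": {"plan": [{"x": 0, "y": 0, "z": 0, "yaw": 0}, {"x": 0, "y": 0, "z": 0, "yaw": 0}, {"x": 0, "y": 0, "z": 0, "yaw": 0}]}}

```text
t: 20.2
position: [0.5277, -0.1776, 0.2258]
tcp_rot: [-180.0, -0.0, -7.6]
wrist_force: [0.6, 0.3, -0.5]
grip_width: 0.803
grip_force: 0.0
```

Run:
```python
from h import *
i=manip.snapshot("top")[165:285,190:370];s=manip.snapshot("scene")
# scraper from foreground vs. first scene: compare tray area, and expected rib-top projections
a=np.radians(A0)
for u,v in((.0425,.012),(.0425,-.012),(-.0425,-.012),(-.0425,.012)):
    X=np.array([.5475+np.cos(a)*u-np.sin(a)*v,-.0306+np.sin(a)*u+np.cos(a)*v,.12]);print(proj("top",X).round(1),proj("scene",X).round(1))
h=np.zeros((310,800,3),np.uint8)
h[:266,:400]=cv2.resize(i,(400,266));h[:305,400:]=cv2.resize(s[140:300,160:370],(400,305))
cv2.imwrite("pics/g7.png",h[:,:,::-1])
```

```text
[291.6 206.1] [269.4 204.7]
[300.  207.1] [261.5 209.3]
[296.2 236.6] [241.  188.5]
[287.7 235.5] [248.8 184.2]
```

Run:
```python
import cv2,numpy as np
from h import *
g=cv2.imread("pics/g7.png")
f=lambda p:(int(400+(p[0]-160)*400/210),int((p[1]-140)*305/160))
q=[f(p) for p in((269.4,204.7),(261.5,209.3),(241,188.5),(248.8,184.2))]
m=np.zeros((312,802),np.uint8);c=tuple(np.mean(q,0).astype(int).tolist())
cv2.floodFill(g,m,c,0,(5,)*3,(5,)*3,cv2.FLOODFILL_MASK_ONLY|(255<<8))
p=np.argwhere(m[1:-1,1:-1])[:,::-1].astype(np.int32)
print("expected",cv2.minAreaRect(np.int32(q)),"found",cv2.minAreaRect(p),len(p))
o=manip.get_obs();print(o['t'],o['qd'].round(1),o['wrist_force'])
```

```text
expected ((581.0000610351562, 107.4999771118164), (59.893409729003906, 17.022905349731445), 45.725223541259766) found ((603.8516235351562, 127.56803131103516), (123.81480407714844, 191.95748901367188), 58.24052047729492) 16206
20.3 [ 0.2  0.2  0.3  0.   0.  -0.1  0. ] [-0.12134569  0.18015566 -0.70617987]
```

Run:
```python
import cv2,numpy as np
from h import *
for n,q in(("scene",[(269.4,204.7),(261.5,209.3),(241,188.5),(248.8,184.2)]),("top",[(291.6,206.1),(300,207.1),(296.2,236.6),(287.7,235.5)])):
    im=cv2.cvtColor(manip.snapshot(n),cv2.COLOR_RGB2GRAY);q=np.float32(q)
    M=cv2.getAffineTransform(q[:3],np.float32([(8,8),(8,20),(50,20)]))  # straighten, 2 mm/px
    w=cv2.warpAffine(im,M,(60,30));print(n,"across rib",w[:,20:40].mean(1).astype(int));print("along",w[11:17].mean(0).astype(int))
```

```text
scene across rib [169 169 169 169 169 169 170 170 167 158 155 162 168 169 169 170 171 172
 173 170 155 118  85  79  81  80  79  82  91  99]
along [143 134 125 116 104  93  99 133 159 166 167 166 166 166 166 166 166 167
 167 167 167 168 168 168 168 168 168 169 169 168 168 168 168 169 168 168
 169 169 170 169 169 170 169 170 170 170 171 170 161 166 175 170 133  79
  58  83 109 110 107 106]
top across rib [190 190 188 175 180 191 184 173 156 169 188 191 191 191 191 193 194 197
 195 169 107  97 146 195 202 175 154 148 179 192]
along [194 179 174 179 190 184 179 170 174 189 190 188 188 190 190 189 190 191
 189 188 191 192 190 190 191 190 190 193 193 192 190 192 192 193 193 193
 192 193 194 194 193 193 194 193 195 195 196 205 196 132  48  47  77 115
 119 172 209 207 150  87]
```

In both views the rib's top edges lie within about 3 mm of where an upright, seated block would put them. I'm handing in.

```bash
python3 -c "
from rig import manip
print(manip.sign_off())"
```

```text
the job is handed in; nothing more can be done
None
```

I swept all five chips into the dust tray, stood the scraper block on its foot on the cleared board and let go, and handed the job in at about 20 s of the 58 s; no verdict was reported.

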